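# Shut the bobbin box on the sewing-parts counter

## Robot

A 7-joint arm with a two-finger parallel gripper is mounted at the origin on the work surface. World frame = base frame: x ahead of the robot, y to its left, z up, the work surface at z = 0. Lengths are in m, angles in rad, forces in N, time in s.
With the tool pointing down it reaches from about 0.425 to 0.875 m from the base axis. Payload 4.7 kg.
Tool frame: the origin (TCP) lies midway between the tips of the shut fingers; the grasp point (between the pads) lies 19 mm behind it; x points along the fingers, y is the direction in which the jaws open and shut, and the axes are right-handed (so a half turn about x gives the same grasp; the last joint's range is limited). The gripper opens to 87 mm and grips with 3 to 60 N. Pads are 19 mm wide; open, the fingers measure 117 mm over their backs; the gripper's body (75 mm by 190 mm) begins 51 mm behind the grasp point.
Start: joints at [1.232, 0.321, -0.07, 1.45, 0.023, 1.371, -0.057], TCP at [0.225, -0.61, 0.223] pointing down, gripper open.
Joint ranges: [-2.86, 2.86], [-0.3, 2.09], [-1.38, 1.24], [0.06, 2.45], [-1.56, 4.7], [0.09, 2.05], [-2.69, 2.69]. Speed limits (rad/s): [2.57, 2.57, 3.14, 3.14, 3.14, 3.14, 3.14].

## Interface

Orientations are given as a rotation vector (axis times angle).
In Python, from bench import ctrl gives the robot as it stands. The module is installed in compiled form; this text tells all that it offers.
- The arm moves only by the shell command python3 -m jog 'ROWS' [FORCE]. ROWS is JSON, a list of rows, each an object with "rot": the turn, a rotation vector about the tool's x, y, z in units of 5 degrees (1.0 is 5 degrees), a list of three; "travel": the shift along the tool's x, y, z in units of 0.3 m (1.0 is 0.3 m), a list of three; "jaw": the closure, from -1 (fully open) to 1 (shut), so that 0 is half open. In form: [{"rot": [ax, ay, az], "travel": [tx, ty, tz], "jaw": jaw}, ...]. A call has 1 to 8 rows; each row shifts and turns the commanded pose from where the row before left it, along the tool's axes as they then stand; what a row does not reach is not made up. A row lasts 1/10 s, in which the tool goes at most 50 mm and 8.59 degrees, less where a joint would pass 70% of its speed; a pose out of reach is approached as far as the arm can. A call with a number of a shift or a turn outside -1 to 1 is refused whole. A call with a gripper value outside its range is refused whole. The fingers move at their own pace and stop on an object; FORCE is the grip in N (left out, the last holds). Time passes only in rows, so rows that do not move let the fingers close. It gives the time, the measured TCP pose, the force and the opening at its end, in the units of the state.
- ctrl.get_state(): the state, without advancing time (a new reading comes with each control period).
- ctrl.get_image(name): name is "scene" or "top" or "wrist"; returns the picture (480x640x3 uint8, red, green, blue); there is no depth.
- ctrl.camera_model(name): a dict with "mtx" (3x3 intrinsics, pixels), "extrinsics" (4x4, takes a point from world to camera coordinates); the wrist camera has in their place "hand_eye" (4x4, takes a point from camera to tool coordinates, whose origin is the TCP and whose axes are the tool frame's). Camera axes: x right, y up, looking along -z (the intrinsics and any distortion apply to the point x, -y, -z); pixel columns grow to the right and rows downward; lengths in m; the calibration is good to about 2 mm. A picture is of the moment at which its call begins: read the wrist's pose just before it. camera_model takes no time and is no camera call.
- ctrl.close_job(): hands the job in, once; it reports no verdict.
The state is a dict: "time": time; "joint_positions": joint angles; "qd": joint speeds; "joint_torque": joint torques, N m; "position": TCP position; "tool_rot": TCP orientation; "ft_force": force on the tool from outside, world axes, zero at the start; "torque": the same for the moment, N m; "grip_width": opening from 0.0 (shut) to 1.0 (fully open).
Only numpy, scipy, OpenCV 4.12 (cv2) and the standard library are available. Lean on these libraries where they do the work, as an engineer would, in place of code of your own. Each camera call takes 0.05 s, during which the arm holds its last target.

## Task

A customer has been served from the box of steel bobbins, the slide-top box with the orange lid. Shut it: slide its lid along the channel and push it over the small ridge until it is fully home. Leave the blue-lidded and green-lidded boxes as they are.

Things in the scene. Friction and masses are not known exactly. Their poses are not given: they have to be found in the camera images.
- orange_tab (a point): Centre of the upright tab on the ORANGE lid of the white box (160x100x53 mm, fixed) of steel bobbins. Tab 14 mm along x, 26 along y, 24 tall (12 above and below this point), free all round; on the flat lid, top 48 mm over the counter, 90 wide, 4 thick, reaching 38 behind the tab. +x is the closing direction (about away from the robot). Channel lips 41 mm either side, 5 over the lid.
- orange_lid (a joint): How far the orange lid is open, m: 0 = fully home at its stop, at most 0.10. To shut, move the tab this far along its +x. It slides level with 1 to 2 N; at about 15 to 10 mm a bead under it climbs the springy ridge at the box's mouth (5 to 15 N); past 10 mm the ridge helps it on to about 5 mm, then a light push to the stop.
- blue_tab (a point): Centre of the tab on the BLUE lid of a like box (flat needle packs), standing part open, axes and sizes as for the orange one. A bystander: its lid must stay as it is.
- green_tab (a point): Centre of the tab on the GREEN lid of a like box (red and yellow reels), standing part open, axes and sizes as for the orange one. A bystander: its lid must stay as it is.
There are look-alikes about, which are no part of the job. Leave any pink or purple look-alike of the part that bears orange_tab alone.

How it is judged:
At the end, for the whole second after the job is handed in: The orange lid is past its ridge and home, within 6 mm of its end stop; the blue and the green lid are within 12 mm of where they stood (value of joint orange_lid below 0.006 m and distance of each of blue_tab, green_tab from where it was at the start of the episode below 0.012 m); the robot touches nothing.
It fails at once if the blue lid is moved by more than 12 mm (distance of blue_tab from where it was at the start of the episode above 0.012 m).
It fails at once if the green lid is moved by more than 12 mm (distance of green_tab from where it was at the start of the episode above 0.012 m).
It also fails if it takes over 29 s, if anything falls off the work surface, if the arm or the gripper's body presses on something with over 40 N, if the wrist force passes 120 N, or if a joint passes its speed limit or range.

## Working session

There is one attempt and no reset: what is moved stays moved. The work goes in short steps, Python scripts to look and compute and a shell command to move; the robot and the scene stay as the last step left them, time stands still between calls to the robot, and variables do not carry over. Pictures are saved under pics/ and viewed, and the job is handed in when it is done.

```bash
mkdir -p pics
python3 - <<'E'
from bench import ctrl
import cv2
s=ctrl.get_state();print(s)
for n in("scene","top","wrist"):
    im=ctrl.get_image(n);cv2.imwrite(f"pics/{n}0.png",im[:,:,::-1]);print(n,{k:(v.tolist() if hasattr(v,'tolist') else v) for k,v in ctrl.camera_model(n).items()})
E
```

```text
{'time': 0.0, 'joint_positions': array([ 1.23209867,  0.32181881, -0.07010838,  1.45169801,  0.02260176,
        1.37079158, -0.05687641]), 'qd': array([ 0.0005889 ,  0.00122409, -0.00091048,  0.00150717, -0.00046681,
        0.00088848,  0.00165207]), 'joint_torque': array([-3.32122490e-04, -4.91289639e+01, -4.03972529e-01, -3.12523091e+01,
       -6.38511172e-02,  4.38740419e-02,  2.04685966e-04]), 'position': array([ 0.22436211, -0.60944966,  0.22145287]), 'tool_rot': array([ 2.02972567,  0.3639    , -2.03061296]), 'ft_force': array([0.43806697, 0.92061158, 0.66659889]), 'torque': array([-0.01893809,  0.02684192, -0.0110015 ]), 'grip_width': 1.0045778716583347}
scene {'mtx': [[438.03218855296484, 0.0, 322.6923709133457], [0.0, 438.03218855296484, 237.83935576998093], [0.0, 0.0, 1.0]], 'extrinsics': [[-0.46779002675490333, 0.8838389216614013, -0.00111867111229439, 0.16547115252215386], [-0.6906230716733066, -0.3647361083693408, 0.6245056798173376, 0.2676583482887547], [0.5515544068731327, 0.29291010875010653, 0.7810194648347935, -1.1144953585167527], [0.0, 0.0, 0.0, 1.0]]}
top {'mtx': [[551.7238158832911, 0.0, 325.6018047085764], [0.0, 551.7238158832911, 238.39242772190082], [0.0, 0.0, 1.0]], 'extrinsics': [[-0.00663909494656267, -0.9999601272632356, 0.005972127090367293, 0.013414866614354306], [0.9955342069479104, -0.006047067352691608, 0.09420762056769592, -0.4239225606618412], [-0.09416775039728557, 0.00657091014433962, 0.9955346593288399, -1.0477372504653515], [0.0, 0.0, 0.0, 1.0]]}
wrist {'mtx': [[362.4147953839791, 0.0, 322.5075607248518], [0.0, 362.4147953839791, 237.22186560937297], [0.0, 0.0, 1.0]], 'hand_eye': [[-0.0009196811102264443, 0.23895614369714638, -0.9710299251701984, -0.16173110154296375], [0.9999995693045782, 0.00034095701304237, -0.0008632143247017095, -0.0004647339038722498], [0.00012480909664579364, -0.9710303008339652, -0.23895635435155396, -0.06597227795804068], [0.0, 0.0, 0.0, 1.0]]}
```

View pics/top0.png

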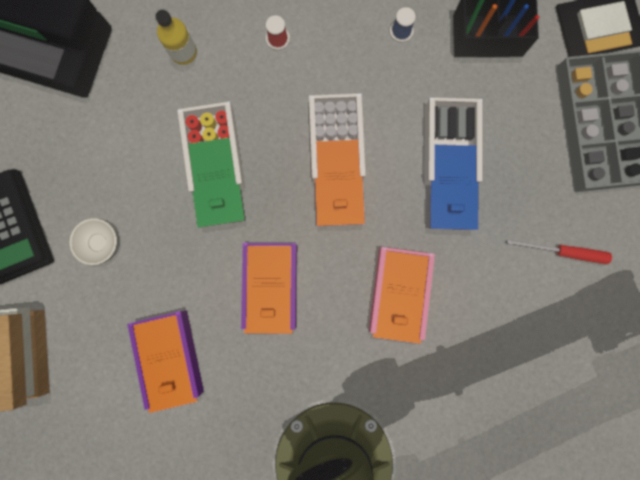

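View pics/scene0.png

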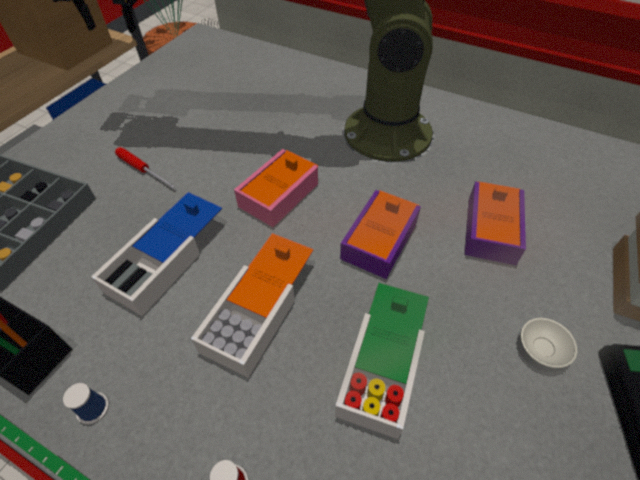

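The top view shows the target white box near (338,160), with its orange lid's tab near (340,203). Blue is on its right, green on its left, and the purple and pink look-alikes are below. Next I'll measure them.

```bash
cat > h.py <<'E'
import numpy as np,cv2
from bench import ctrl
def ray(n,u,v,z):
    m=ctrl.camera_model(n);K=np.array(m['mtx']);E=np.array(m['extrinsics'])
    d=np.array([(u-K[0,2])/K[0,0],-(v-K[1,2])/K[1,1],-1.]);R=E[:3,:3];c=-R.T@E[:3,3];d=R.T@d
    return c+d*(z-c[2])/d[2]
def proj(n,p):
    m=ctrl.camera_model(n);K=np.array(m['mtx']);E=np.array(m['extrinsics']);q=E[:3,:3]@p+E[:3,3]
    return K[0,0]*q[0]/-q[2]+K[0,2],K[1,1]*-q[1]/-q[2]+K[1,2]
E
python3 - <<'E'
from h import *
im=cv2.imread('pics/top0.png');hsv=cv2.cvtColor(im,cv2.COLOR_BGR2HSV)
for name,lo,hi in(('o',5,18),('b',105,120),('g',50,75)):
    m=cv2.inRange(hsv,(lo,120,60),(hi,255,255))
    m[:, :150]=0; m[:90]=0; m[235:]=0; m[:,500:]=0
    cs,_=cv2.findContours(m,cv2.RETR_EXTERNAL,cv2.CHAIN_APPROX_NONE);c=max(cs,key=cv2.contourArea)
    box=cv2.boxPoints(cv2.minAreaRect(c))
    print(name,cv2.contourArea(c))
    for p in box: print(p,ray('top',*p,.048).round(4))
a=im[85:240,170:500];cv2.imwrite('pics/t1.png',cv2.resize(im[130:235,300:380],None,fx=7,fy=5.5,interpolation=2)[:600])
s=cv2.imread('pics/scene0.png');cv2.imwrite('pics/s1.png',cv2.resize(s[225:325,220:340],None,fx=6,fy=6,interpolation=2))
E
```

```text
o 3632.0
[313.00693 141.16637] [0.6086 0.0338 0.048 ]
[360.38303 139.19237] [ 0.612  -0.0571  0.048 ]
[363.89084 223.37953] [ 0.4494 -0.0616  0.048 ]
[316.51474 225.35353] [0.4462 0.0279 0.048 ]
b 3469.0
[431. 146.] [ 0.598  -0.1923  0.048 ]
[477. 146.] [ 0.5976 -0.2806  0.048 ]
[477. 228.] [ 0.4393 -0.2755  0.048 ]
[431. 228.] [ 0.4399 -0.1884  0.048 ]
g 3177.5
[186.99998 144.99998] [0.6023 0.2747 0.048 ]
[231.24    138.67998] [0.6142 0.1903 0.048 ]
[242.7     218.89998] [0.4593 0.1672 0.048 ]
[198.45998 225.21999] [0.4478 0.2505 0.048 ]
```

View pics/t1.png

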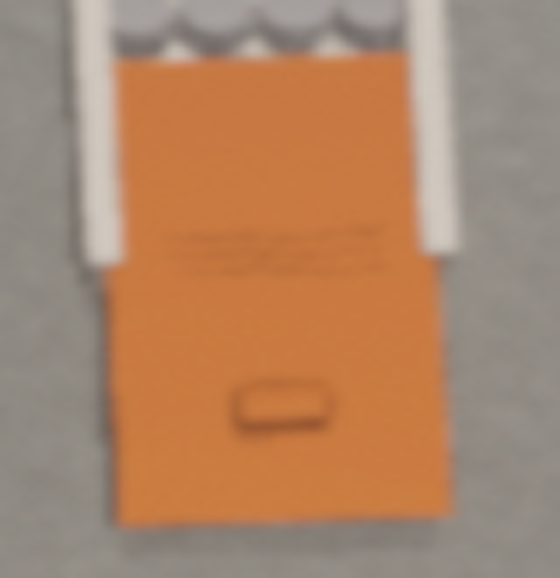

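View pics/s1.png

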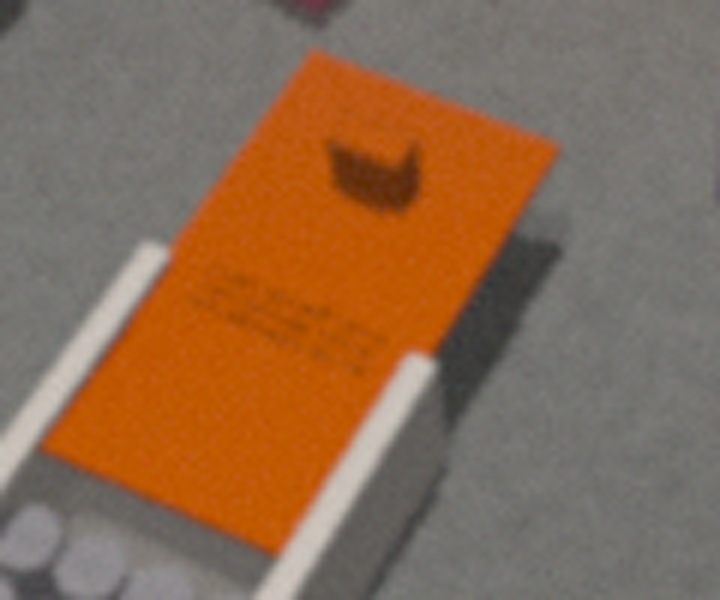

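Run:
```python
from h import *
from scipy.spatial.transform import Rotation as R
print('tab top',ray('top',340.5,203,.072),'scene front face',ray('scene',282.2,254.7,.06))
f=lambda x,y,z:ray('top',300+x/7,130+y/5.5,z).round(4)
print('mouth',f(100,265,.053),f(440,250,.053))
print('lip inner L',f(112,0,.053),f(124,262,.053),'R',f(408,0,.053),f(421,250,.053))
print('tab rear',f(240,432,.072),f(328,430,.072))
# other tabs, box far end
print('box far',ray('top',310,96,.053),ray('top',361,95,.053))
s=ctrl.get_state();M=R.from_rotvec(s['tool_rot']).as_matrix();print(M.round(3))
# needed rotation: x down, z along closing dir or minus
a=np.deg2rad(1.8);d=np.array([np.cos(a),np.sin(a),0])
for sg in(1,-1):
    X=np.array([0,0,-1.]);Z=sg*d;Y=np.cross(Z,X);T=np.stack([X,Y,Z],1)
    print(sg,np.rad2deg(R.from_matrix(M.T@T).as_rotvec()))
p=np.array([.45,-.0169,.2]);print('delta in tool',M.T@(p-s['position']))
```

```text
tab top [ 0.48475023 -0.01696627  0.072     ] scene front face [ 0.49187257 -0.01041809  0.06      ]
mouth [0.5356 0.0316 0.053 ] [ 0.5403 -0.0605  0.053 ]
lip inner L [0.629  0.0279 0.053 ] [0.5366 0.0251 0.053 ] R [ 0.6286 -0.0529  0.053 ] [ 0.5404 -0.0554  0.053 ]
tab rear [ 0.4744 -0.0054  0.072 ] [ 0.475  -0.0286  0.072 ]
box far [0.6959097  0.03909477 0.053     ] [ 0.69745043 -0.05897687  0.053     ]
[[-0.001  0.346 -0.938]
 [ 0.001 -0.938 -0.346]
 [-1.    -0.001  0.   ]]
1 [-1.61583644e+02 -1.17606965e-01  2.48434216e-02]
-1 [1.84163131e+01 1.74664560e-02 8.26849421e-02]
delta in tool [ 0.02240178 -0.47818425 -0.41650239]
```

```bash
python3 -m jog '[{"rot":[0.92,0,0],"travel":[0,0,0],"jaw":1},{"rot":[0.92,0,0],"travel":[0,0,0],"jaw":1},{"rot":[0.92,0,0],"travel":[0,0,0],"jaw":1},{"rot":[0.92,0,0],"travel":[0,0,0],"jaw":1},{"rot":[0,0,0],"travel":[0,-0.12,-0.1],"jaw":1},{"rot":[0,0,0],"travel":[0,-0.12,-0.1],"jaw":1},{"rot":[0,0,0],"travel":[0,-0.12,-0.1],"jaw":1},{"rot":[0,0,0],"travel":[0,-0.12,-0.1],"jaw":1}]' 20
python3 -m jog '[{"rot":[0,0,0],"travel":[0,-0.13,-0.1],"jaw":1},{"rot":[0,0,0],"travel":[0,-0.13,-0.1],"jaw":1},{"rot":[0,0,0],"travel":[0,-0.13,-0.05],"jaw":1},{"rot":[0,0,0],"travel":[0,-0.13,0],"jaw":1},{"rot":[0,0,0],"travel":[0,-0.13,0],"jaw":1},{"rot":[0,0,0],"travel":[0,-0.13,0],"jaw":1},{"rot":[0,0,0],"travel":[0,-0.13,0],"jaw":1}]'
```

```text
time: 0.95
position: [0.3407, -0.4605, 0.2223]
tool_rot: [2.205, 0.035, -2.206]
ft_force: [0.5, -0.1, -0.1]
grip_width: 0.355
time: 1.65
position: [0.4059, -0.1853, 0.2223]
tool_rot: [2.205, 0.035, -2.206]
ft_force: [0.2, 0.4, -0.0]
grip_width: 0.007
```

```bash
python3 -m jog '[{"rot":[0,0,0],"travel":[0,-0.11,-0.04],"jaw":1},{"rot":[0,0,0],"travel":[0,-0.11,-0.04],"jaw":1},{"rot":[0,0,0],"travel":[0,-0.11,-0.03],"jaw":1},{"rot":[0,0,0],"travel":[0,-0.11,0],"jaw":1},{"rot":[0,0,0],"travel":[0,0,0],"jaw":1},{"rot":[0,0,0],"travel":[0,0,0],"jaw":1}]'
```

```text
time: 2.25
position: [0.4349, -0.0538, 0.2225]
tool_rot: [2.204, 0.036, -2.204]
ft_force: [0.7, -0.6, -0.2]
grip_width: 0.005
```

```bash
python3 -m jog '[{"rot":[0,0,0],"travel":[0,-0.118,-0.043],"jaw":1},{"rot":[0,0,0],"travel":[0.13,0,0],"jaw":1},{"rot":[0,0,0],"travel":[0.13,0,0],"jaw":1},{"rot":[0,0,0],"travel":[0.13,0,0],"jaw":1},{"rot":[0,0,0],"travel":[0,0,0],"jaw":1},{"rot":[0,0,0],"travel":[0,0,0],"jaw":1}]'
python3 - <<'E'
from h import *
for n in("top","wrist","scene"):
    cv2.imwrite(f"pics/{n}2.png",ctrl.get_image(n)[:,:,::-1])
im=cv2.imread('pics/scene2.png');cv2.imwrite('pics/s2.png',cv2.resize(im[190:340,210:350],None,fx=4,fy=4))
E
```

```text
time: 2.85
position: [0.4467, -0.0192, 0.1058]
tool_rot: [2.205, 0.034, -2.208]
ft_force: [0.7, 0.6, 0.8]
grip_width: 0.003
```

View pics/s2.png

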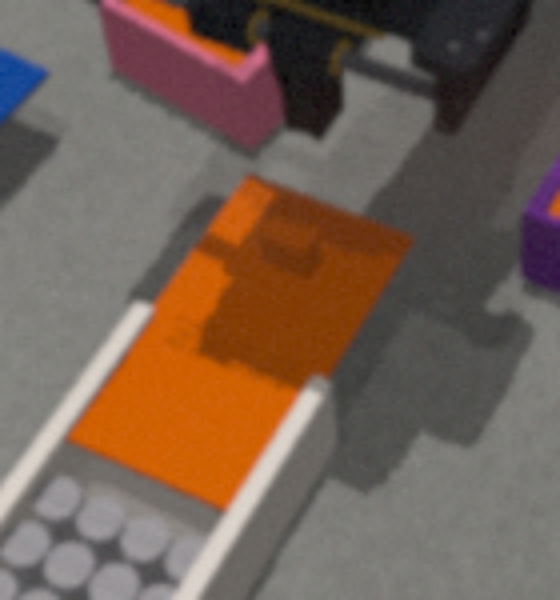

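View pics/wrist2.png

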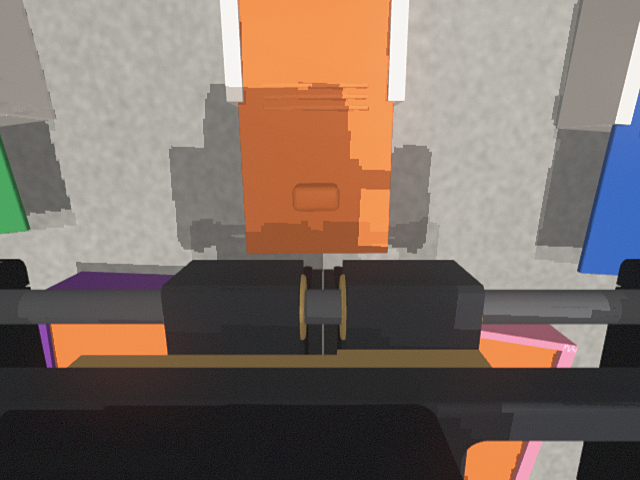

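```bash
python3 -m jog '[{"rot":[0,0,0],"travel":[0.08,-0.01,0],"jaw":1},{"rot":[0,0,0],"travel":[0.06,0,0],"jaw":1},{"rot":[0,0,0],"travel":[0.02,0,0],"jaw":1},{"rot":[0,0,0],"travel":[0,0,0],"jaw":1},{"rot":[0,0,0],"travel":[0,0,0],"jaw":1}]'
python3 - <<'E'
from h import *
for n in("wrist","scene"):
    cv2.imwrite(f"pics/{n}3.png",ctrl.get_image(n)[:,:,::-1])
im=cv2.imread('pics/scene3.png');a=cv2.resize(im[200:350,210:350],None,fx=4,fy=4);b=cv2.imread('pics/wrist3.png')[:300,220:420];cv2.imwrite('pics/s3.png',np.hstack([a[:600],cv2.copyMakeBorder(b,0,300,0,0,0)]))
E
```

```text
time: 3.5
position: [0.4479, -0.0154, 0.0588]
tool_rot: [2.208, 0.034, -2.203]
ft_force: [-0.5, 0.3, -0.4]
grip_width: 0.003
```

View pics/s3.png

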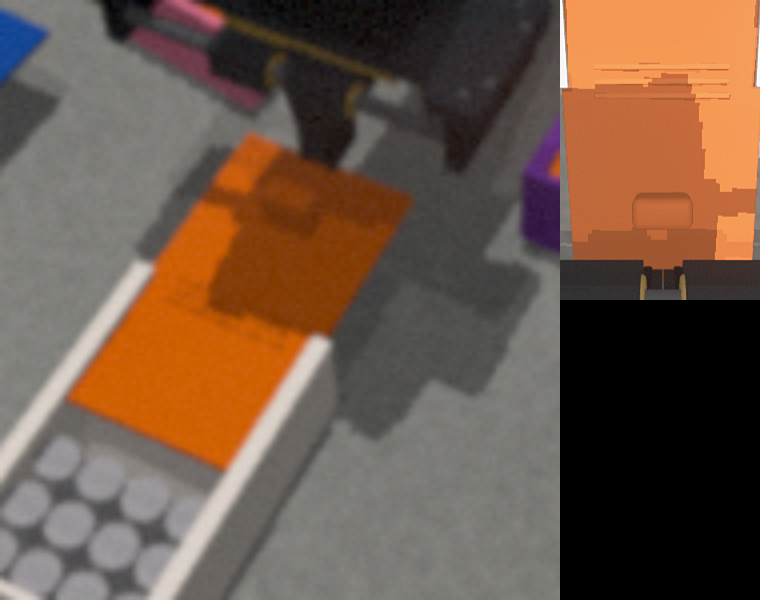

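```bash
python3 -m jog '[{"rot":[0,0,0],"travel":[0.003,0,-0.03],"jaw":1},{"rot":[0,0,0],"travel":[0,0,-0.02],"jaw":1},{"rot":[0,0,0],"travel":[0,0,-0.02],"jaw":1},{"rot":[0,0,0],"travel":[0,0,-0.02],"jaw":1},{"rot":[0,0,0],"travel":[0,0,-0.02],"jaw":1},{"rot":[0,0,0],"travel":[0,0,-0.02],"jaw":1},{"rot":[0,0,0],"travel":[0,0,0],"jaw":1}]'
```

```text
time: 4.3
position: [0.4866, -0.0138, 0.0566]
tool_rot: [2.206, 0.036, -2.205]
ft_force: [-0.3, 0.8, 0.1]
grip_width: 0.003
```

```bash
python3 -m jog '[{"rot":[0,0,0],"travel":[0,0,-0.03],"jaw":1},{"rot":[0,0,0],"travel":[0,0,-0.03],"jaw":1},{"rot":[0,0,0],"travel":[0,0,-0.03],"jaw":1},{"rot":[0,0,0],"travel":[0,0,-0.03],"jaw":1},{"rot":[0,0,0],"travel":[0,0,0],"jaw":1},{"rot":[0,0,0],"travel":[0,0,0],"jaw":1}]'
python3 - <<'E'
from h import *
for n in("wrist","scene"):
    cv2.imwrite(f"pics/{n}4.png",ctrl.get_image(n)[:,:,::-1])
im=cv2.imread('pics/scene4.png');a=cv2.resize(im[230:380,190:330],None,fx=4,fy=4);b=cv2.imread('pics/wrist4.png')[:300,220:420];cv2.imwrite('pics/s4.png',np.hstack([a[:600],cv2.copyMakeBorder(b,0,300,0,0,0)]))
E
```

```text
time: 4.9
position: [0.5225, -0.0129, 0.0568]
tool_rot: [2.207, 0.035, -2.204]
ft_force: [-0.0, 0.2, 0.7]
grip_width: 0.004
```

View pics/s4.png

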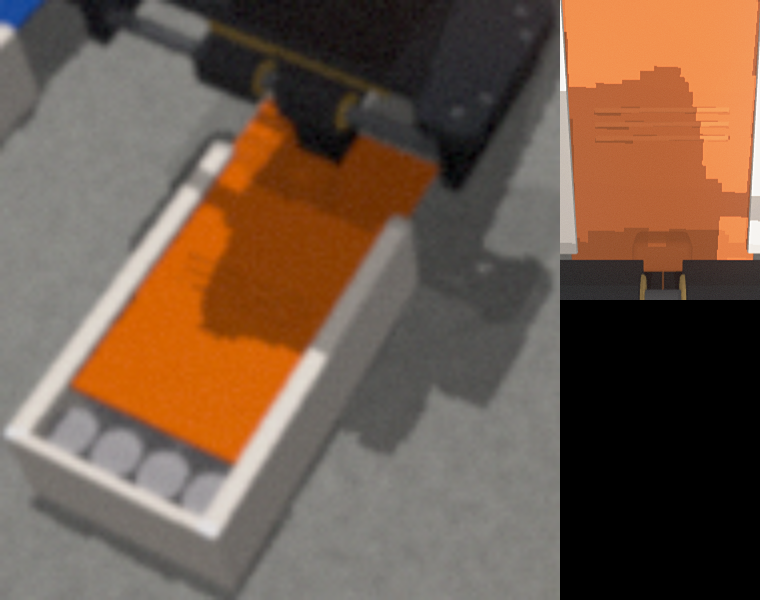

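```bash
python3 -m jog '[{"rot":[0,0,0],"travel":[0,0,-0.025],"jaw":1},{"rot":[0,0,0],"travel":[0,0,-0.02],"jaw":1},{"rot":[0,0,0],"travel":[0,0,-0.01],"jaw":1},{"rot":[0,0,0],"travel":[0,0,0],"jaw":1}]'
for i in 1 2; do :; done
python3 -m jog '[{"rot":[0,0,0],"travel":[0,0,-0.01],"jaw":1},{"rot":[0,0,0],"travel":[0,0,0],"jaw":1}]'
python3 -m jog '[{"rot":[0,0,0],"travel":[0,0,-0.01],"jaw":1},{"rot":[0,0,0],"travel":[0,0,0],"jaw":1}]'
python3 -m jog '[{"rot":[0,0,0],"travel":[0,0,-0.01],"jaw":1},{"rot":[0,0,0],"travel":[0,0,0],"jaw":1}]'
```

```text
time: 5.4
position: [0.5364, -0.0125, 0.0563]
tool_rot: [2.2, 0.034, -2.211]
ft_force: [-6.4, -0.6, 5.5]
grip_width: 0.007
time: 5.6
position: [0.5398, -0.0125, 0.0563]
tool_rot: [2.201, 0.034, -2.21]
ft_force: [-6.2, -0.1, 4.4]
grip_width: 0.009
time: 5.8
position: [0.5443, -0.0123, 0.0564]
tool_rot: [2.205, 0.035, -2.206]
ft_force: [-0.9, 0.6, -0.5]
grip_width: 0.009
time: 6.0
position: [0.5479, -0.0121, 0.0566]
tool_rot: [2.207, 0.035, -2.205]
ft_force: [-0.8, 0.4, -0.6]
grip_width: 0.007
```

```bash
python3 -m jog '[{"rot":[0,0,0],"travel":[0,0,-0.01],"jaw":1},{"rot":[0,0,0],"travel":[0,0,0],"jaw":1}]'
python3 -m jog '[{"rot":[0,0,0],"travel":[0,0,-0.01],"jaw":1},{"rot":[0,0,0],"travel":[0,0,0],"jaw":1}]'
```

```text
time: 6.2
position: [0.5507, -0.012, 0.0567]
tool_rot: [2.206, 0.035, -2.205]
ft_force: [-0.4, -0.2, -0.4]
grip_width: 0.002
time: 6.4
position: [0.5509, -0.012, 0.0565]
tool_rot: [2.199, 0.034, -2.211]
ft_force: [-8.2, -0.2, 5.2]
grip_width: 0.006
```

```bash
python3 -m jog '[{"rot":[0,0,0],"travel":[0,0,-0.007],"jaw":1},{"rot":[0,0,0],"travel":[0,0,0],"jaw":1}]'
python3 -m jog '[{"rot":[0,0,0],"travel":[0,0,0.04],"jaw":1},{"rot":[0,0,0],"travel":[0,0,0.06],"jaw":1},{"rot":[0,0,0],"travel":[-0.1,0,0],"jaw":1},{"rot":[0,0,0],"travel":[-0.15,0,0],"jaw":1},{"rot":[0,0,0],"travel":[-0.15,0,0],"jaw":1},{"rot":[0,0,0],"travel":[0,0,0],"jaw":1},{"rot":[0,0,0],"travel":[0,0,0],"jaw":1}]'
python3 - <<'E'
from h import *
for n in("wrist","scene","top"):
    cv2.imwrite(f"pics/{n}5.png",ctrl.get_image(n)[:,:,::-1])
E
```

```text
time: 6.6
position: [0.5509, -0.012, 0.0564]
tool_rot: [2.194, 0.034, -2.216]
ft_force: [-13.6, -0.5, 11.8]
grip_width: 0.004
time: 7.3
position: [0.5266, -0.0128, 0.1782]
tool_rot: [2.21, 0.034, -2.2]
ft_force: [0.1, 0.4, -0.7]
grip_width: 0.003
```

View pics/scene5.png

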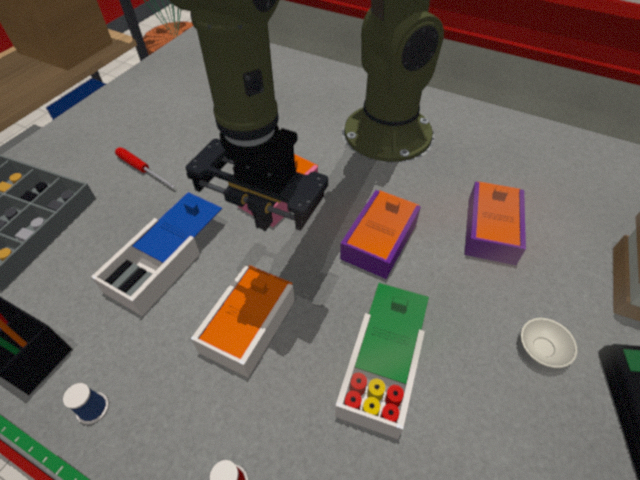

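View pics/wrist5.png

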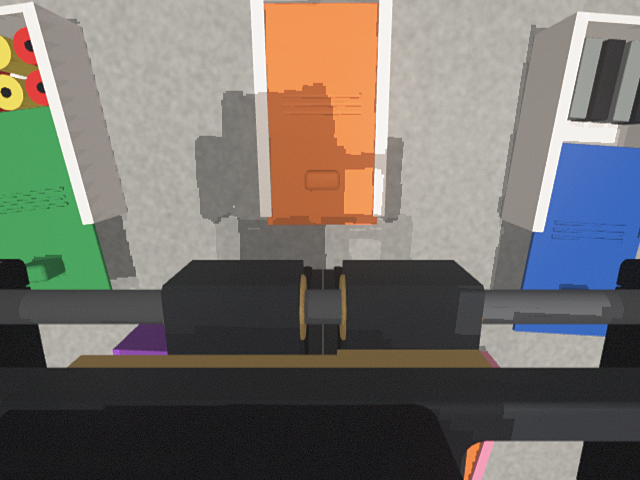

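The lid at (323,110) in the wrist view is flush with the box's far wall and mouth. The blue and green tabs in the scene view, near (193,208) and (399,305), are where they stood.

```bash
python3 -c "
from bench import ctrl
print(ctrl.close_job(), ctrl.get_state()['time'])"
```

```text
the job is handed in; nothing more can be done
the job is handed in; nothing more can be done
```

The orange lid is shut. I pushed its tab along the channel with the closed fingers, in the direction I measured as about 1.8° off world +x, then backed off and handed the job in shortly after 7.3 s on the robot's clock.

- **Ridge:** the pushing force rose to about 6 N at x ≈ 0.536–0.540, then dropped to under 1 N as the lid went over.
- **End stop:** the lid stopped at x ≈ 0.551 (finger position), about 11 mm past the ridge. Pressing up to about 14 N moved it no further.
- **Pictures afterwards:** the lid looks flush with the far wall and the mouth of the box.
- **Blue and green lids:** they look unmoved in the pictures. I judged this by eye and did not re-measure them.
- **Robot:** it was clear of everything at a height of 0.178 m, with a force reading near zero.

No check failed. The only disagreement was the tab's position: the first two views differed by about 6 mm sideways, and the wrist camera settled it before I pushed.

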